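Lock the lead-in pin into its quick-lock socket

ROBOT

A 6-joint arm with a two-finger parallel gripper is mounted at the origin on a cart in front of the work surface, level with it; the furniture and walls round the work are solid. World frame = base frame: x ahead of the robot, y to its left, z up, the work surface at z = 0. Lengths are in mm, angles in rad, forces in N, time in s.
With the tool pointing down it reaches from about 400 to 925 mm from the base axis. Payload 12.5 kg.
Tool frame: the origin (TCP) lies where the fingers leave the gripper's body, on its centre line; the fingertips stand 78 mm ahead of it and the grasp point (between the pads) lies 59 mm ahead of it (env.tip_extent is the distance from the TCP to the fingertips, in mm); z points along the fingers, y is the direction in which the jaws open and shut (so a half turn about z gives the same grasp; the last joint's range is limited). The gripper opens to 95 mm and grips with 3 to 60 N. Pads are 20 mm wide; open, the fingers measure 119 mm over their backs; the gripper's body (75 mm by 180 mm) begins 59 mm behind the grasp point.
Start: joints at [-1.392, 0.491, 1.559, -0, 1.092, -0.106], TCP at [175.625, -599.828, 292.261] pointing down, gripper open.
Joint ranges: [-3.1, 3.1], [-0.84, 2.19], [0.05, 2.79], [-1.13, 4.28], [0.06, 2.93], [-2.69, 2.69]. Speed limits (rad/s): [2.22, 2.22, 2.79, 3.14, 3.14, 3.14].

INTERFACE

Orientations are given as [roll, pitch, yaw] about the fixed x, y, z axes, in that order (R = Rz(yaw) Ry(pitch) Rx(roll)).
In Python, from cell import env gives the robot as it stands. The module is installed in compiled form; this text tells all that it offers.
- The arm moves only by the tool play_rows, never from a script. Its argument "targets" is a list of rows, each an object with "linear": the shift along the tool's x, y, z in mm, a list of three; "turn": the turn about the tool's z in rad. A call has 1 to 20 rows; each row is the pose to reach, as a shift and turn from the pose commanded when the call began, along the tool's axes at that moment; what a row does not reach only later rows make up. A row lasts 1/8 s, in which the tool goes at most 62.5 mm and 10.7 degrees, less where a joint would pass 70% of its speed; a pose out of reach is approached as far as the arm can. A call with a gripper value outside its range is refused whole. "hand" is the finger opening in mm, from 0 to 95.1, set as the call begins (left out, the last holds). The fingers move at their own pace and stop on an object; the grip force is fixed at half the most. Time passes only in rows, so rows that repeat a pose let the fingers close. It gives the time, the measured TCP pose, the force and the opening at its end, in the units of the state.
- env.state(): the state, without advancing time (a new reading comes with each control period).
- env.read_camera(name): name is "side" or "top"; returns (picture, depth): 420x560x3 uint8, red, green, blue; 420x560 float32, mm along the optical axis (not along the pixel's ray), 0 where there is no reading.
- env.camera_params(name): a dict with "fx", "fy", "cx", "cy" (pixels), "k1" (the pictures are not rectified: a ray, as slopes to the right and down, at radius r is drawn at 1 + k1 r^2 times it, then the intrinsics apply), "R" (3x3) and "t" (3): a world point X has camera coordinates R X + t. Camera axes: x right, y down, z forward; pixel columns grow to the right and rows downward; lengths in mm; the calibration is good to about 2 mm. A picture is of the moment at which its call begins. camera_params takes no time and is no camera call.
- env.job_done(): hands the job in, once; it reports no verdict.
The state is a dict: "t": time; "joints": joint angles; "qvel": joint speeds; "tau": joint torques, N m; "eef_pos": TCP position; "tcp_rot": TCP orientation; "ft_force": force on the tool from outside, world axes, zero at the start; "moment": the same for the moment, N m; "opening": opening from 0.0 (shut) to 1.0 (fully open).
Only numpy, scipy, OpenCV 4.12 (cv2) and the standard library are available. Lean on these libraries where they do the work, as an engineer would, in place of code of your own. Each camera call takes 0.05 s, during which the arm holds its last target.

TASK

Take the steel lead-in pin out of its wooden stand, pass its T-shaped foot through the slot of the grey socket on the machine table, press it down against the spring, turn it a quarter turn clockwise (seen from above) and let go, so that the spring lifts it and it stands upright, locked crosswise. The slot plate is not always in the middle of the socket, so feel for the slot gently and never force anything against the socket; leave the other things on the table where they are.

Things in the scene. Friction and masses are not known exactly. Their poses are not given: they have to be found in the camera images.
- pin_head (a point): Middle of the head of the loose steel pin (0.2 kg), on its axis, 73 mm above the foot's underside, 17 mm below the top; z up the pin, x along the T-foot. The head is 28 (x) x 20 (y) mm, 34 mm high; its flats 20 mm apart are the grip, its long side shows the foot's direction. A half turn makes no difference. The pin stands in the stand at the start.
- pin_foot (a point): Underside of the pin's T-foot, on its axis; same axes. From here up: foot, a bar 34 (x) x 10 (y) mm, 8 mm high; round shank 9 mm across up to 21.5 mm; collar 32 mm across up to 27 mm; round post 18 mm across up to 56 mm; then the head.
- stand: Wooden stand fixed to the table, 90 (x) x 64 (y) x 30 mm high; origin at the centre of its underside. Its pocket in the middle, 39 (x) x 14 (y) mm and 20 mm deep, holds the T-foot; lift the pin straight up at least 25 mm to clear it.
- socket: Grey socket fixed to the table, 104 (x) x 110 (y) x 46 mm high; origin at the centre of its underside, z up, x along the slot. In its window lies a stiff steel slot plate, up to 5 mm off the middle along the socket's y, either way (not along x). This offset is not measured: see or feel it. The slot, 41 (x) x 14 (y) mm, its mouth slightly chamfered, is in the middle of the plate.
- socket_top (a point): Above the socket's origin, 48 mm up, level with the slot plate's top face. A spring plunger meets the foot 9 mm below it with about 6 N, rising 0.35 N per mm. With the foot's underside 18.5 to 21 mm below this level the pin can turn, clockwise from above only, to stops about 8 degrees past a quarter turn. At 21.5 mm the collar lands on the plate.
- socket_lock (a point): Above the socket's origin, 35 mm up: the height of the foot's underside when locked. After the quarter turn the spring lifts the loosened pin about 5 mm into a recess under the plate, up to this level; the pin's x then lies along the socket's y and the head point is 108 mm above the socket's origin.
- setting_block: Bystander: small white block with a black knob, 40 x 60 x 46 mm; origin at the centre of its underside.
- tape_measure: Bystander: pocket tape, 36 x 78 x 61 mm; origin at the centre of its underside.
- spindle_ring_1: Bystander: steel ring 60 mm across, 20 mm high, lying flat; origin at the centre of its underside.
- wedge: Bystander: beech wedge lying flat, 30 x 120 x 24 mm; origin at the centre of its underside.
There are look-alikes about, which are no part of the job. Leave any purple look-alike of the part that bears pin_head alone.

How it is judged:
By the outcome, as a careful person would: the job done as asked, in the order asked, and still so for the second after the job is handed in, with the robot touching nothing.
It also fails if it takes over 51 s, if anything falls off the work surface, if the arm or the gripper's body presses on something with over 40 N, if the wrist force passes 120 N, or if a joint passes its speed limit or range.

## Working session

There is one attempt and no reset: what is moved stays moved. The work goes in short steps, Python scripts to look and compute and a tool call to move; the robot and the scene stay as the last step left them, time stands still between calls to the robot, and variables do not carry over. Pictures are saved under pics/ and viewed, and the job is handed in when it is done.

Besides the shell and the picture viewer there is one more tool, called after "Emit:" in YAML: its name, and indented under it one key for each argument. play_rows: Moves the arm, as the interface text tells. Its arguments: {"type":"object","properties":{"targets":{"type":"array","items":{"type":"object","properties":{"linear":{"type":"array","items":{"type":"number"}},"turn":{"type":"number"}}}},"hand":{"type":"number"}},"required":["targets"]}

```bash
mkdir -p pics; cat > h.py <<'E'
import numpy as np, cv2, pickle
from cell import env
def snap(tag):
    out={}
    for n in ("side","top"):
        p,d=env.read_camera(n); out[n]=(p,d,env.camera_params(n))
        cv2.imwrite(f"pics/{tag}_{n}.png",p[:,:,::-1])
    pickle.dump(out,open(f"{tag}.pkl","wb")); return out
def load(tag): return pickle.load(open(f"{tag}.pkl","rb"))
def und(uv,c):
    K=np.array([[c["fx"],0,c["cx"]],[0,c["fy"],c["cy"]],[0,0,1.]])
    return cv2.undistortPoints(np.asarray(uv,float).reshape(-1,1,2),K,np.array([c["k1"],0,0,0.])).reshape(-1,2)
def ray(uv,c):
    s=und(uv,c); R=np.array(c["R"]);t=np.array(c["t"])
    d=np.c_[s,np.ones(len(s))]@R; o=-R.T@t
    return o,d
def onz(uv,c,z):
    o,d=ray(uv,c); return o+d*((z-o[2])/d[:,2])[:,None]
def dep(uv,d,c):
    uv=np.asarray(uv).reshape(-1,2); o,r=ray(uv,c)
    return o+r*d[uv[:,1].astype(int),uv[:,0].astype(int)][:,None]
def proj(X,c):
    X=np.asarray(X,float).reshape(-1,3);R=np.array(c["R"]);q=X@R.T+np.array(c["t"])
    s=q[:,:2]/q[:,2:]; r2=(s**2).sum(1,keepdims=True); s=s*(1+c["k1"]*r2)
    return s*[c["fx"],c["fy"]]+[c["cx"],c["cy"]]
E
python3 - <<'E'
from h import *
o=snap("a")
for n in o:
    c=o[n][2]; print(n,c["fx"],c["k1"],-np.array(c["R"]).T@np.array(c["t"]),np.array(c["R"])[2])
s=env.state();print(s)
print(env.tip_extent)
E
```

```text
side 524.6311217136885 0.05454770464170355 [446.68609948 664.99290393 809.03420201] [ 0.08736968 -0.76882162 -0.63346654]
top 438.3115537334997 -0.11696703455164897 [ 461.54972557 -203.61166798 1282.18417269] [ 0.07624357 -0.00986268 -0.99704044]
{'t': 0.1, 'joints': array([-1.39161525e+00,  4.91488335e-01,  1.55936685e+00, -2.77743356e-05,
        1.09170041e+00, -1.05618510e-01]), 'qvel': array([ 0.00142847, -0.00063529, -0.00235532, -0.00207172,  0.00041108,
       -0.00050847]), 'tau': array([ 4.90995735e-03, -6.13622832e+01, -2.58605880e+01,  6.94875629e-02,
        4.70440881e-02, -5.70591578e-05]), 'eef_pos': array([ 175.58589219, -599.69280534,  291.73440741]), 'tcp_rot': array([-3.14063248e+00, -7.70179000e-05,  2.84812369e-01]), 'ft_force': array([ 0.06145506, -0.82321855, -0.13657201]), 'moment': array([ 0.01651068, -0.01574609, -0.02516095]), 'opening': 1.0027200780273071}
77.60000000000001
```

View pics/a_side.png

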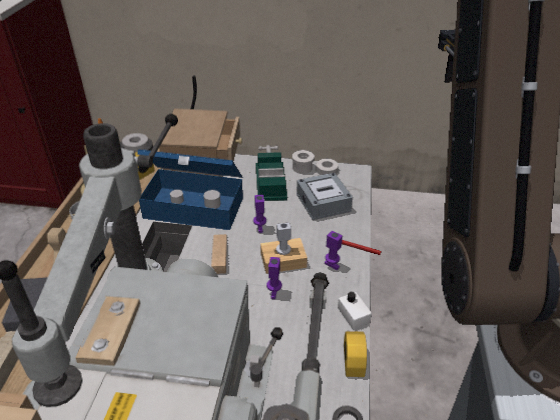

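View pics/a_top.png

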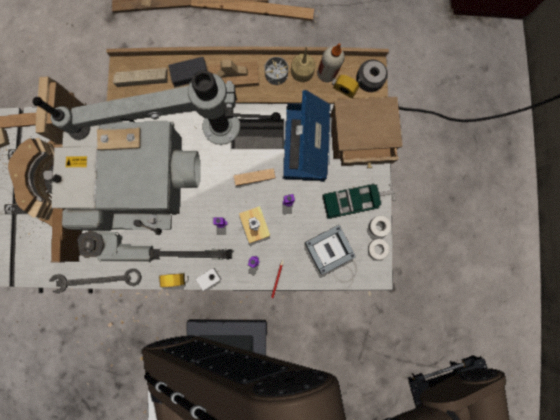

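Candidates for the pin: the grey one in the wooden stand (side 284,238; top 254,226) and three purple look-alikes (side 260,210 / 333,248 / 275,275). The grey one in the stand fits the description. I'll enlarge it and the socket to confirm.

```bash
python3 - <<'E'
from h import *
o=load("a")
def crop(n,x0,y0,w,h,s):
    return cv2.resize(o[n][0][y0:y0+h,x0:x0+w,::-1],(w*s,h*s),interpolation=cv2.INTER_CUBIC)
a=np.hstack([crop("side",245,210,65,65,6),crop("side",290,165,65,65,6)])
cv2.imwrite("pics/c1.png",a)
a=np.hstack([crop("top",225,195,65,65,6),crop("top",298,218,65,65,6)])
cv2.imwrite("pics/c2.png",a)
E
```

```text
(no output)
```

View pics/c1.png

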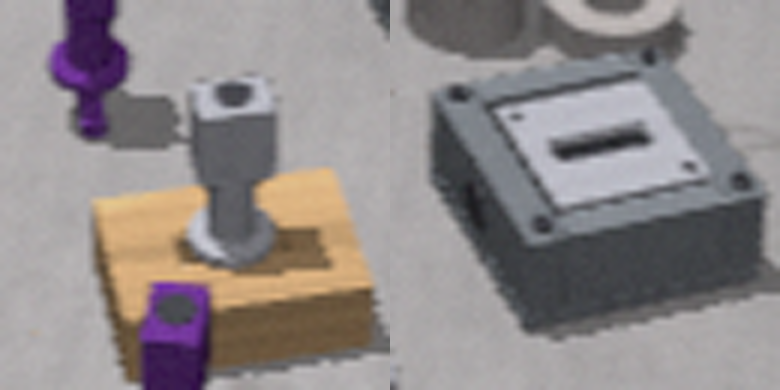

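View pics/c2.png

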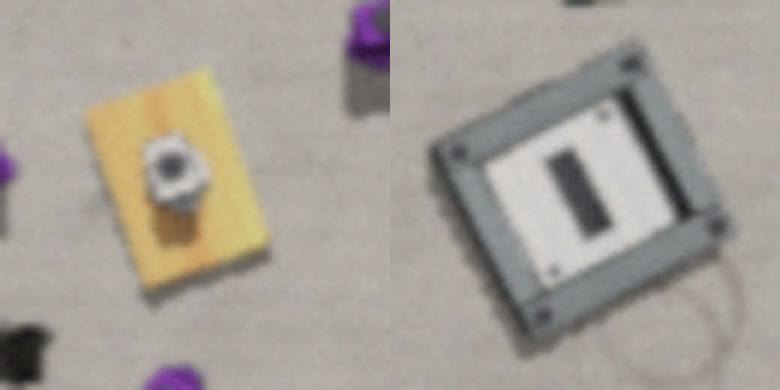

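The crop confirms it: the grey pin is in the wooden stand (side crop 235,170). The socket plate is shifted towards the left in the top view (slot at about 329,250). Measuring now.

```bash
cat > m.py <<'E'
from h import *
def blob(mask,near):
    n,l,s,c=cv2.connectedComponentsWithStats(mask.astype(np.uint8))
    k=min(range(1,n),key=lambda i:np.hypot(*(c[i]-near))-(s[i,4]>15)*1000)
    return l==k
def rect(m,c,z):
    cn,_=cv2.findContours(m.astype(np.uint8),0,cv2.CHAIN_APPROX_NONE)
    cn=max(cn,key=cv2.contourArea).reshape(-1,2)
    P=onz(cn,c,z)[:,:2].astype(np.float32)
    r=cv2.minAreaRect(P); b=cv2.boxPoints(r)
    e=max([b[1]-b[0],b[2]-b[1]],key=np.linalg.norm)
    return np.array(r[0]),np.sort(r[1]),np.degrees(np.arctan2(e[1],e[0]))%180
E
python3 - <<'E'
from m import *
o=load("a")
for n,st,sk,sl in (("top",(245,215),(312,235),(329,250)),("side",(268,255),(305,205),(323,188))):
    p,d,c=o[n]; hsv=cv2.cvtColor(p,cv2.COLOR_RGB2HSV)
    w=(hsv[...,1]>80)&(hsv[...,0]>8)&(hsv[...,0]<35)
    if n=="top":
        m=blob(w,st); print(n,"stand",rect(m,c,30))
    # slot weighted centroid
    u,v=sl; g=p.mean(2); y0,x0=v-9,u-11
    W=g[y0:y0+19,x0:x0+23]; print(W.astype(int))
E
```

```text
top stand (array([ 548.55310059, -150.72512817]), array([62.55273819, 90.03144073]), np.float32(20.19269))
[[123 128 142 173 187 199 204 204 203 197 200 206 205 206 203 203 202 208
  204 197 163 106  59]
 [140 169 187 199 202 204 204 196 186 169 171 195 205 205 205 206 205 206
  205 201 188 150  88]
 [177 198 206 205 202 197 188 161 130 106 119 176 199 205 208 204 204 206
  204 204 199 178 123]
 [201 206 206 207 199 175 138 106  81  72  86 144 189 203 203 205 204 205
  205 203 206 194 156]
 [203 203 205 206 197 177 124  84  77  71  77 100 158 195 206 207 206 204
  203 205 206 200 180]
 [205 204 208 206 203 189 148  99  76  73  69  78 134 183 203 208 205 203
  202 205 204 203 193]
 [208 205 207 204 205 201 170 121  84  76  70  71 105 159 196 206 204 204
  202 204 206 203 199]
 [207 200 206 205 205 204 192 150  99  76  69  71  83 135 185 204 205 207
  203 203 201 204 204]
 [205 205 205 205 208 201 199 168 118  82  73  72  73 105 155 194 202 208
  203 202 203 203 205]
 [205 205 205 204 206 204 204 190 148  96  74  69  69  79 130 181 198 205
  203 204 202 203 201]
 [203 207 206 206 203 2
[... 1994 characters left out ...]
189 195 190 191 194]
 [108 168 189 187 186 160 105  87 117 136 151 178 190 188 190 191 191 192
  192 192 189 189 187]
 [ 77 152 187 188 190 190 189 190 189 188 191 192 191 189 192 190 188 190
  186 188 188 187 188]
 [108 117 165 192 189 191 191 191 189 191 193 193 190 189 190 186 190 186
  187 187 188 186 190]
 [120  99 115 171 193 192 193 191 187 190 189 189 189 188 187 188 186 190
  189 191 191 190 191]
 [134 106  72 149 190 192 191 187 187 187 186 186 189 187 189 189 191 190
  191 193 190 189 188]
 [134 132 104 110 164 186 186 188 192 190 190 192 192 190 190 190 190 188
  188 175 152 129 108]
 [132 132 118  87 114 167 190 190 191 189 189 187 192 189 177 152 140 121
   97  87  82 103 125]]
```

```bash
cat > n.py <<'E'
from m import *
def up(p,x0,y0,w,h,k=8):
    return cv2.resize(p[y0:y0+h,x0:x0+w],(w*k,h*k),interpolation=cv2.INTER_CUBIC)
def upc(cn,x0,y0,k=8): return (np.asarray(cn,float)+.5)/k-.5+[x0,y0]
def frects(mask,x0,y0,c,z,seed,k=8):
    b=blob(mask,((np.array(seed)-[x0,y0])+.5)*k-.5)
    cn,_=cv2.findContours(b.astype(np.uint8),0,cv2.CHAIN_APPROX_NONE)
    cn=max(cn,key=cv2.contourArea).reshape(-1,2)
    P=onz(upc(cn,x0,y0,k),c,z)[:,:2].astype(np.float32)
    r=cv2.minAreaRect(P); q=cv2.boxPoints(r)
    e=max([q[1]-q[0],q[2]-q[1]],key=np.linalg.norm)
    a=P.copy(); M=cv2.moments(a.reshape(-1,1,2))
    return np.round(r[0],1),np.round([M['m10']/M['m00'],M['m01']/M['m00']],1),np.round(np.sort(r[1]),1),round(float(np.degrees(np.arctan2(e[1],e[0]))%180),1)
E
python3 - <<'E'
from n import *
o=load("a")
for n,sl,box in (("top",(329,250),(298,218,65,65)),("side",(323,188),(290,165,65,65))):
    p,d,c=o[n]; x0,y0,w,h=box; U=up(p,*box); g=U.mean(2)
    print(n,"slot",frects(g<138,x0,y0,c,48,sl))
    # plate
    b=blob(g>160,((np.array(sl)+[7 if n=="top" else 0,0 if n=="top" else 6]-[x0,y0])+.5)*8)
    print(n,"plate",frects(g>160,x0,y0,c,48,np.array(sl)+([7,0] if n=="top" else [0,6])))
p,d,c=o["top"]
U=up(p,225,195,65,65); hs=cv2.cvtColor(U,cv2.COLOR_RGB2HSV)
w=(hs[...,1]>70)&(hs[...,0]>8)&(hs[...,0]<35); print("stand",frects(w,225,195,c,30,(245,215)))
h=(hs[...,1]<40)&(hs[...,2]>190)
cv2.imwrite("pics/hm.png",np.hstack([h*255,U.mean(2)]).astype(np.uint8))
b=proj([[548.5,-150.7,100]],c);print("pred head top px",b)
# screw holes on socket in top & side
for n,box in (("top",(298,218,65,65)),("side",(290,165,65,65))):
    p,d,c=o[n]; g=up(p,*box).mean(2)
    holes={"top":[(459,152),(631,62),(718,227),(541,316)],"side":[(457,92),(650,55),(740,181),(541,222)]}[n]
    Q=[]
    for u,v in holes:
        u-=390; u=u/6*8; v=v/6*8; r=12
        W=g[int(v)-r:int(v)+r+1,int(u)-r:int(u)+r+1]; wt=np.clip(np.percentile(W,75)-W-12,0,None)
        ys,xs=np.mgrid[-r:r+1,-r:r+1]; Q.append(upc([int(u)+(wt*xs).sum()/wt.sum(),int(v)+(wt*ys).sum()/wt.sum()],box[0],box[1]))
    P=onz(Q,c,46)[:,:2]; print(n,P.round(1),P.mean(0).round(1),np.linalg.norm(np.roll(P,-1,0)-P,axis=1).round(1), [round(np.degrees(np.arctan2(*(x[::-1]))),1) for x in np.roll(P,-1,0)-P])
E
```

```text
top slot (array([ 476.8, -363.7]), array([ 476.7, -363.7]), array([15.5, 42.7]), 27.9)
top plate (array([ 476.6, -362.9]), array([ 476.3, -363.2]), array([66.1, 71.5]), 116.3)
side slot (array([ 475.3, -363.2]), array([ 475. , -363.5]), array([16.1, 43. ]), 27.3)
side plate (array([ 474.3, -364.4]), array([ 474.4, -364.4]), array([66.7, 68.4]), 116.8)
stand (array([ 548.8, -150.8]), array([ 548.6, -150.8]), array([64.7, 92.6]), 20.3)
pred head top px [[252.85846913 222.79646462]]
top [[ 495.6 -307.1]
 [ 537.8 -388.8]
 [ 461.  -429.1]
 [ 419.1 -346.7]] [ 478.4 -367.9] [92.  86.7 92.4 86.1] [np.float64(-62.7), np.float64(-152.3), np.float64(117.0), np.float64(27.4)]
side [[ 536.  -390.8]
 [ 459.5 -429.8]
 [ 417.4 -349.1]
 [ 493.7 -308.6]] [ 476.7 -369.6] [85.9 91.  86.3 92.4] [np.float64(-153.0), np.float64(117.5), np.float64(27.9), np.float64(-62.8)]
```

View pics/hm.png

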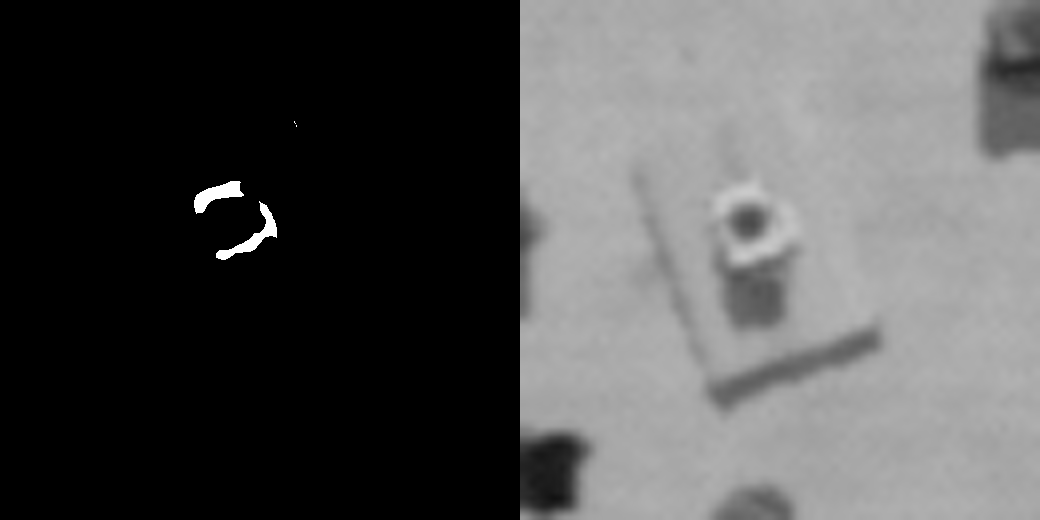

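```bash
python3 - <<'E'
from n import *
o=load("a")
for n,box,px in (("top",(225,195,65,65),(253.2,222.2)),("side",(245,210,65,65),(245+235/6,210+95/6))):
    p,d,c=o[n]; g=up(p,*box).mean(2); u,v=((np.array(px)-box[:2])+.5)*8
    r=30 if n=="top" else 26; r=18
    W=g[int(v)-r:int(v)+r+1,int(u)-r:int(u)+r+1]; wt=np.clip(140-W,0,None)
    ys,xs=np.mgrid[-r:r+1,-r:r+1]; q=upc([int(u)+(wt*xs).sum()/wt.sum(),int(v)+(wt*ys).sum()/wt.sum()],box[0],box[1])
    print(n,q,onz([q],c,100).round(1))
p,d,c=o["side"];box=(245,210,65,65)
U=up(p,*box)
# head top face, stand top corners by brightness
g=U.mean(2); hs=cv2.cvtColor(U,cv2.COLOR_RGB2HSV)
m=((g>165)&(hs[...,1]<40)); m[:60]=m[:60]; cv2.imwrite("pics/hm2.png",np.hstack([m*255,g]).astype(np.uint8))
cor=np.array([(95,200),(330,170),(372,293)])/6+[245,210]-.5
print("stand corners side",onz(cor,c,30).round(1))
E
```

```text
top [253.10941871 222.32882227] [[ 549.8 -151.4  100. ]]
side [283.87619135 225.30623729] [[ 547.5 -152.6  100. ]]
stand corners side [[ 600.7 -167.7   30. ]
 [ 517.6 -196.2   30. ]
 [ 495.9 -134.    30. ]]
```

View pics/hm2.png

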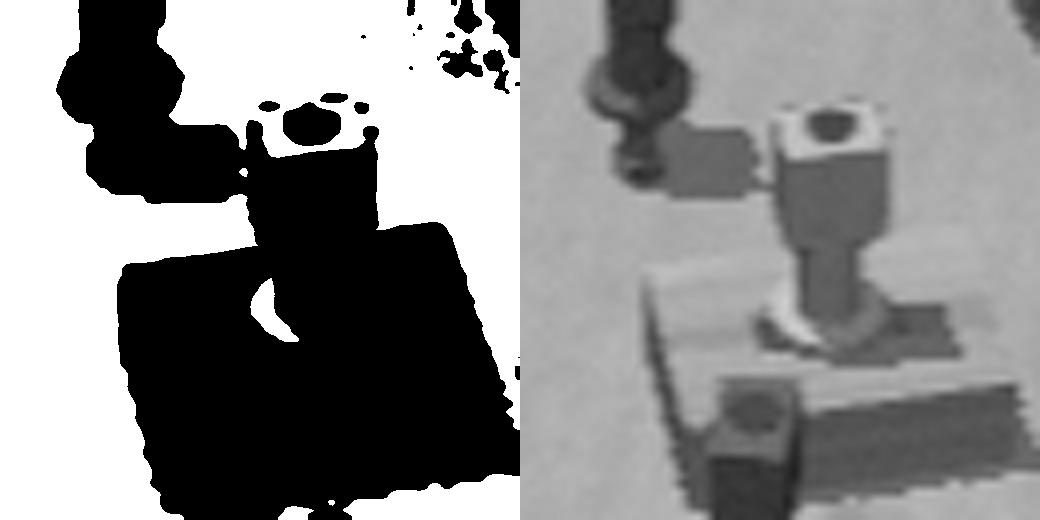

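```bash
python3 - <<'E'
from n import *
c=load("a")["side"][2]
P=onz(upc([(260,159),(372,151)],245,210),c,100);e=P[0]-P[1];print(P,np.linalg.norm(e),np.degrees(np.arctan2(e[1],e[0])))
P=onz(np.array([(124,265),(440,223)])/8+[245,210],c,30);e=P[0]-P[1];print(P,np.linalg.norm(e),np.degrees(np.arctan2(e[1],e[0])))
s=env.state();print(s["eef_pos"],s["tcp_rot"])
from scipy.spatial.transform import Rotation as Ro
R=Ro.from_euler("xyz",s["tcp_rot"]).as_matrix();print(R.round(3))
E
```

```text
[[ 559.65426882 -137.68612697  100.        ]
 [ 531.60871289 -144.94401822  100.        ]] 28.96947000898669 14.50922422610474
[[ 600.14182677 -166.78215709   30.        ]
 [ 516.53686345 -196.2158312    30.        ]] 88.63481856932873 19.394950827038258
[ 175.58589219 -599.69280534  291.73440741] [-3.14063248e+00 -7.70179000e-05  2.84812369e-01]
[[ 0.96   0.281 -0.   ]
 [ 0.281 -0.96   0.001]
 [ 0.    -0.001 -1.   ]]
```

```bash
python3 - <<'E'
from n import *
p,d,c=load("a")["top"]
v,u=np.mgrid[0:420:3,0:560:3]; uv=np.c_[u.ravel(),v.ravel()]
P=dep(uv,d,c); P=P[d[uv[:,1],uv[:,0]]>0]
for x in range(800,150,-40):
    print(x,[int(P[(abs(P[:,0]-x)<20)&(abs(P[:,1]-y)<20)][:,2].max(initial=-9)) for y in range(320,-520,-40)])
R=np.array([[.96,.281,0],[.281,-.96,0],[0,0,-1]])
s=env.state()["eef_pos"]
print(R.T@(np.array([548.6,-152,240])-s))
E
```

```text
800 [408, 403, 286, 288, 287, 293, 291, 293, 297, 349, 324, 283, 288, 305, 58, 166, 144, 100, 135, 136, 134]
760 [399, 302, 273, 257, 183, 167, 164, 95, 75, 2, 1, 2, 3, 302, 15, 164, 142, 85, 134, 139, 134]
720 [160, 160, 168, 177, 178, 167, 166, 141, 137, 3, 4, 2, 14, 8, 13, 164, 138, 80, 123, 124, 124]
680 [159, 162, 166, 166, 166, 166, 166, 141, 138, 3, 27, 25, 17, 12, 37, 161, 124, 77, 1, 1, 41]
640 [157, 162, 166, 165, 168, 166, 167, 115, 105, 0, 2, 0, 2, 2, 88, 8, 3, 54, 52, 51, 46]
600 [157, 158, 166, 167, 166, 165, 167, 5, 5, 3, 1, 33, 29, 3, 93, 88, 1, 55, 57, 52, 45]
560 [142, 142, 121, 70, 124, 46, 136, 2, 3, 94, 90, 94, 104, 2, 2, 2, 4, 46, 44, 2, 38]
520 [131, 134, 55, 29, 78, 95, 2, 3, 5, 4, 8, 32, 97, 31, 0, 0, 49, 51, 54, 3, 41]
480 [125, 129, 120, 49, 50, 40, 36, 36, 41, 36, 42, 1, 3, 1, 1, 45, 50, 49, 51, 50, 20]
440 [113, 116, 49, 49, 45, 38, 4, 5, 3, 30, 39, 24, 91, 2, 8, 1, 48, 50, 48, 43, 0]
400 [9, 7, 13, 12, 4, 55, 64, 44, 36, 47, 3, 2, 4, 11, 4, 4, 3, 48, 3, 1, 2]
360 [10, 5, 1, 8, 1, 51, 63, 46, 30, 32, 1, 1, 3, 8, 3, 0, 1, 4, 2, 1, 0]
320 [-9, -9, -9, -9, -9, -9, -9, -9, -9, -9, -9, -9, -9, 744, 761, 758, -9, -9, -9, -9, -9]
280 [-9, -9, -9, -9, -9, -9, -9, -9, 361, 531, 607, 681, 750, 777, 776, 767, -9, -9, -9, -9, -9]
240 [-9, -9, -9, -9, -9, 230, 305, 386, 454, 532, 623, 675, 732, -9, -9, 719, -9, -9, -9, -9, 509]
200 [-9, -9, -9, -9, -9, 233, 333, 401, 478, 549, 627, 623, -9, -9, -9, -9, -9, -9, 590, 599, 588]
160 [-9, -9, -9, -9, -9, 216, 282, 362, 429, 502, 519, -9, -9, -9, -9, -9, -9, -9, -9, -9, -9]
[ 483.8952218  -324.96812883   51.73440741]
```

Emit:
play_rows:
  targets:
    - {"linear": [45, -30, 5], "turn": 0}
    - {"linear": [100, -67, 10], "turn": 0}
    - {"linear": [155, -104, 15], "turn": 0}
    - {"linear": [205, -138, 20], "turn": -0.01}
    - {"linear": [255, -171, 25], "turn": -0.02}
    - {"linear": [305, -205, 30], "turn": -0.03}
    - {"linear": [355, -238, 35], "turn": -0.035}
    - {"linear": [400, -269, 40], "turn": -0.035}
    - {"linear": [440, -296, 45], "turn": -0.035}
    - {"linear": [470, -315, 50], "turn": -0.035}
    - {"linear": [484, -325, 50], "turn": -0.035}
    - {"linear": [484, -325, 50], "turn": -0.035}
    - {"linear": [484, -325, 50], "turn": -0.035}
    - {"linear": [484, -325, 50], "turn": -0.035}
  hand: 60

```text
t: 1.85
eef_pos: [548.3, -152.9, 242.4]
tcp_rot: [3.141, -0.0, 0.318]
ft_force: [-0.1, -0.2, 0.6]
opening: 0.63
```

Emit:
play_rows:
  targets:
    - {"linear": [0, -0.5, 40], "turn": 0}
    - {"linear": [0.5, -0.8, 75], "turn": 0}
    - {"linear": [0.5, -0.8, 92], "turn": 0}
    - {"linear": [0.5, -0.8, 99], "turn": 0}
    - {"linear": [0.5, -0.8, 99], "turn": 0}
    - {"linear": [0.5, -0.8, 99], "turn": 0}

```text
t: 2.6
eef_pos: [549.4, -151.2, 144.2]
tcp_rot: [3.14, -0.001, 0.32]
ft_force: [0.5, -0.0, -0.0]
opening: 0.631
```

```bash
python3 - <<'E'
from h import *
o=snap("b"); s=env.state(); print(s["eef_pos"],s["ft_force"])
cv2.imwrite("pics/b1.png",np.hstack([cv2.resize(o["side"][0][190:290,230:330,::-1],(400,400)),cv2.resize(o["top"][0][180:260,215:295,::-1],(400,400))]))
E
```

```text
[ 549.30432678 -151.12549479  144.09117924] [-0.33995043 -0.51025255  0.42772254]
```

View pics/b1.png

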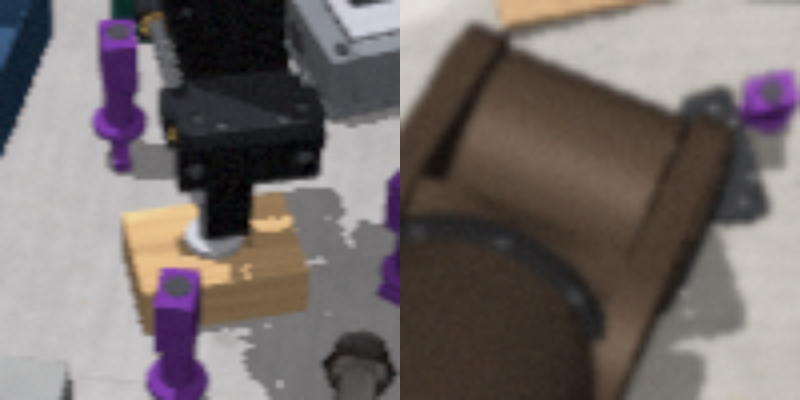

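The finger stands right over the pin with the collar just below it (side crop 215,240). Closing.

Emit:
play_rows:
  targets:
    - {"linear": [0, 0, 0], "turn": 0}
    - {"linear": [0, 0, 0], "turn": 0}
    - {"linear": [0, 0, 0], "turn": 0}
    - {"linear": [0, 0, 0], "turn": 0}
    - {"linear": [0, 0, 0], "turn": 0}
    - {"linear": [0, 0, 0], "turn": 0}
  hand: 12

```text
t: 3.45
eef_pos: [549.2, -151.4, 143.2]
tcp_rot: [3.141, -0.0, 0.32]
ft_force: [0.8, -4.5, -2.0]
opening: 0.207
```

Emit:
play_rows:
  targets:
    - {"linear": [0, 0, -4], "turn": 0}
    - {"linear": [0, 0, -10], "turn": 0}
    - {"linear": [0, 0, -18], "turn": 0}
    - {"linear": [0, 0, -30], "turn": 0}
    - {"linear": [0, 0, -50], "turn": 0}
    - {"linear": [0, 0, -75], "turn": 0}
    - {"linear": [0, 0, -85], "turn": 0}
    - {"linear": [0, 0, -85], "turn": 0}

```text
t: 4.45
eef_pos: [549.0, -150.8, 228.6]
tcp_rot: [3.141, -0.001, 0.32]
ft_force: [-0.2, 0.1, -2.0]
opening: 0.208
```

```bash
python3 - <<'E'
from h import *
o=snap("c"); s=env.state(); print(s["eef_pos"],s["tcp_rot"],s["ft_force"],s["moment"],s["opening"])
cv2.imwrite("pics/cc.png",cv2.resize(o["side"][0][150:280,220:350,::-1],(600,600),interpolation=cv2.INTER_CUBIC))
E
```

```text
[ 548.70545455 -150.80668826  227.53150421] [-3.14079015e+00  9.10093983e-04  3.19841820e-01] [-0.04758874 -0.29881245 -3.08464199] [ 0.02174247  0.00874392 -0.00051225] 0.21314471802008175
```

View pics/cc.png

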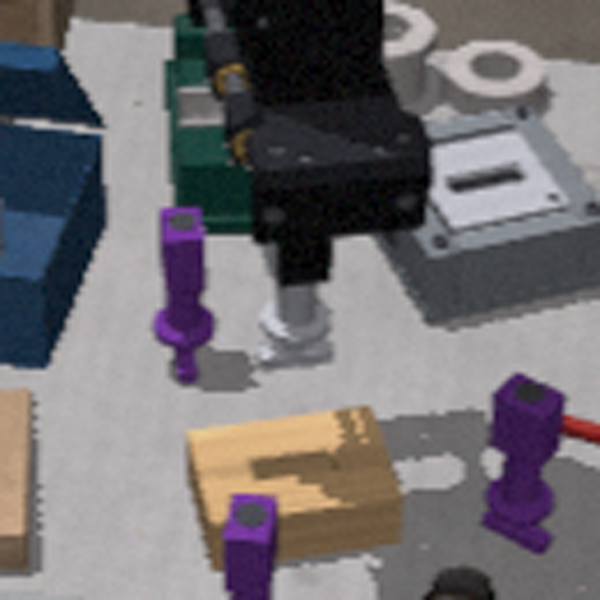

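```bash
python3 - <<'E'
from h import *
p,d,c=load("c")["side"]
T=np.array([548.8,-150.8,228]); a=0.32; x=np.array([np.cos(a),np.sin(a),0]);y=np.array([-np.sin(a),np.cos(a),0])
pts=[T+x*i*17+y*j*5-np.array([0,0,133.5-k]) for k in(0,8) for i,j in((1,1),(1,-1),(-1,-1),(-1,1))]
q=proj(pts,c)
s=8;x0,y0=260,200
im=cv2.resize(p[y0:y0+50,x0:x0+60,::-1],None,fx=s,fy=s,interpolation=cv2.INTER_CUBIC)
for k in (0,4):
    cv2.polylines(im,[np.round((q[k:k+4]-[x0,y0]+.5)*s).astype(int)],True,(0,0,255) if k==0 else (0,255,0),1)
cc=[T-[0,0,133.5-27]+16*(x*np.cos(t)+y*np.sin(t)) for t in np.linspace(0,6.28,60)]
cv2.polylines(im,[np.round((proj(cc,c)-[x0,y0]+.5)*s).astype(int)],True,(255,0,0),1)
cv2.imwrite("pics/ov.png",im)
E
```

```text
(no output)
```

View pics/ov.png

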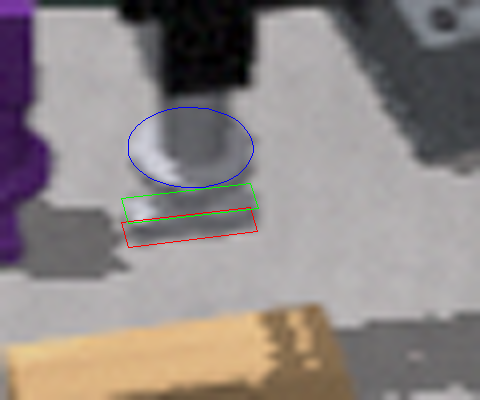

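Emit:
play_rows:
  targets:
    - {"linear": [-25, 33, -5], "turn": -0.03}
    - {"linear": [-55, 73, -5], "turn": -0.07}
    - {"linear": [-88, 116, -5], "turn": -0.11}
    - {"linear": [-115, 152, -5], "turn": -0.14}
    - {"linear": [-130, 171, 0], "turn": -0.162}
    - {"linear": [-135.6, 178.7, 5], "turn": -0.162}
    - {"linear": [-135.6, 178.7, 10], "turn": -0.162}
    - {"linear": [-135.6, 178.7, 18], "turn": -0.162}
    - {"linear": [-135.6, 178.7, 22], "turn": -0.162}
    - {"linear": [-135.6, 178.7, 22], "turn": -0.162}
    - {"linear": [-135.6, 178.7, 22], "turn": -0.162}

```text
t: 5.92
eef_pos: [476.7, -363.1, 206.5]
tcp_rot: [3.141, -0.0, 0.482]
ft_force: [-0.4, -0.0, -2.6]
opening: 0.208
```

```bash
cat > ov.py <<'E'
from h import *
import sys
from scipy.spatial.transform import Rotation as Ro
tag=sys.argv[1]; o=snap(tag); p,d,c=o["side"]; S=[env.state()]
s=S[0]; print(s["eef_pos"],s["tcp_rot"],s["ft_force"],s["moment"],s["opening"],s["joints"])
T=s["eef_pos"]; a=s["tcp_rot"][2]; x=np.array([np.cos(a),np.sin(a),0]);y=np.array([-np.sin(a),np.cos(a),0])
q=proj([T+x*i*17+y*j*5-np.array([0,0,133.5-k]) for k in(0,8) for i,j in((1,1),(1,-1),(-1,-1),(-1,1))],c)
k=8;x0,y0=288,135
im=cv2.resize(p[y0:y0+75,x0:x0+75,::-1],None,fx=k,fy=k,interpolation=cv2.INTER_CUBIC)
if len(sys.argv)<3:
  for j in (0,4): cv2.polylines(im,[np.round((q[j:j+4]-[x0,y0]+.5)*k).astype(int)],True,(0,0,255) if j==0 else (0,255,0),1)
cv2.imwrite(f"pics/{tag}_ov.png",im)
E
python3 ov.py d
```

```text
[ 476.61012026 -363.26745405  206.51715332] [ 3.14102750e+00 -1.28209732e-04  4.81922256e-01] [ 0.68504807 -0.44569322 -2.88104101] [-0.0109372  -0.0256739  -0.05466943] 0.21233753952839637 [-7.61428068e-01  5.50751153e-01  1.71381780e+00 -7.85571493e-05
  8.76447342e-01  3.27496290e-01]
```

View pics/d_ov.png

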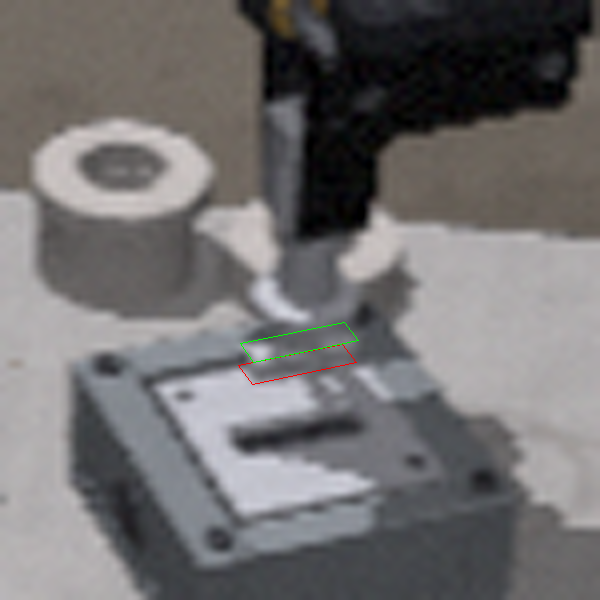

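Emit:
play_rows:
  targets:
    - {"linear": [0, 0, 8], "turn": 0}
    - {"linear": [0, 0, 15], "turn": 0}
    - {"linear": [0, 0, 19], "turn": 0}
    - {"linear": [0, 0, 20], "turn": 0}
    - {"linear": [0, 0, 20], "turn": 0}

```text
t: 6.65
eef_pos: [476.5, -363.3, 186.2]
tcp_rot: [3.142, 0.0, 0.482]
ft_force: [0.0, 0.8, -1.7]
opening: 0.208
```

```bash
python3 ov.py e
```

```text
[ 476.53549804 -363.34297455  186.40407205] [ 3.14125536e+00 -7.68528414e-05  4.81757235e-01] [ 0.07394926 -0.22185156 -2.34802815] [-0.03877973 -0.01115023 -0.01544658] 0.2099251920350742 [-7.61614331e-01  5.76680380e-01  1.73037345e+00 -4.81995094e-05
  8.34194741e-01  3.27457147e-01]
```

View pics/e_ov.png

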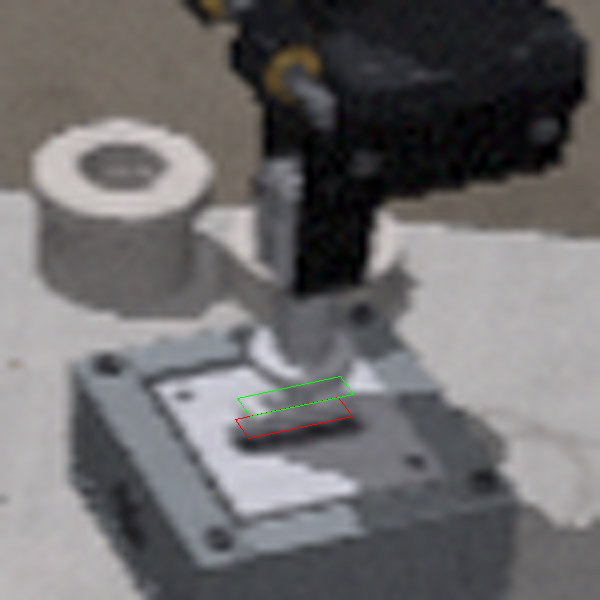

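Emit:
play_rows:
  targets:
    - {"linear": [0, 0, 2], "turn": 0}
    - {"linear": [0, 0, 4], "turn": 0}
    - {"linear": [0, 0, 5], "turn": 0}
    - {"linear": [0, 0, 6], "turn": 0}
    - {"linear": [0, 0, 6], "turn": 0}

```text
t: 7.38
eef_pos: [476.5, -363.3, 180.1]
tcp_rot: [-3.142, 0.0, 0.482]
ft_force: [-0.6, 1.5, -2.5]
opening: 0.208
```

Emit:
play_rows:
  targets:
    - {"linear": [0, 0, 1], "turn": 0}
    - {"linear": [0, 0, 2], "turn": 0}
    - {"linear": [0, 0, 2.5], "turn": 0}
    - {"linear": [0, 0, 2.5], "turn": 0}

```text
t: 7.88
eef_pos: [476.5, -363.4, 177.7]
tcp_rot: [3.141, -0.0, 0.482]
ft_force: [1.3, -0.5, -3.2]
opening: 0.208
```

Emit:
play_rows:
  targets:
    - {"linear": [0, 0, 1], "turn": 0}
    - {"linear": [0, 0, 2], "turn": 0}
    - {"linear": [0, 0, 3], "turn": 0}
    - {"linear": [0, 0, 3.5], "turn": 0}
    - {"linear": [0, 0, 3.5], "turn": 0}

```text
t: 8.5
eef_pos: [476.5, -363.4, 174.2]
tcp_rot: [3.141, -0.0, 0.482]
ft_force: [1.6, -1.8, -1.8]
opening: 0.209
```

```bash
python3 ov.py f x
```

```text
[ 476.55790326 -363.37963757  174.2208726 ] [ 3.14125815e+00 -2.79827192e-05  4.81784737e-01] [ 0.90747912 -2.38612987 -2.56913413] [-0.47181653 -0.26301042 -0.03146098] 0.21173773256319348 [-7.61618123e-01  5.92960146e-01  1.73952845e+00 -1.12063598e-04
  8.08778329e-01  3.27470824e-01]
```

View pics/f_ov.png

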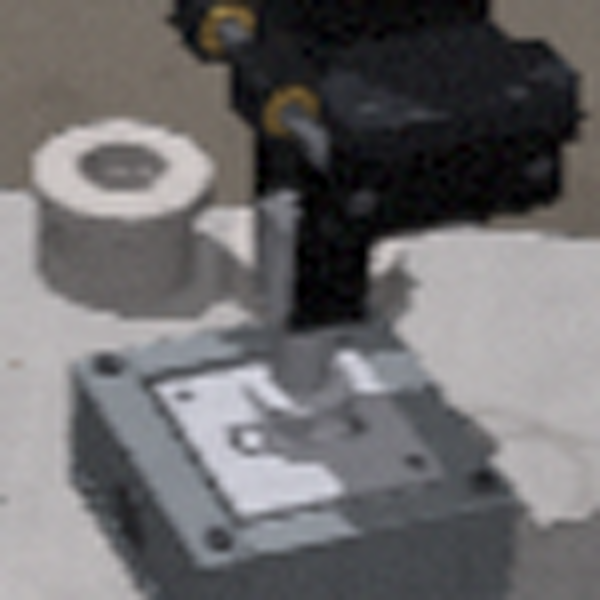

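The foot is in the slot (slot ends visible at 240,437 and 358,425). There's a slight side force, so I'll ease +y in the tool frame while descending onto the spring.

Emit:
play_rows:
  targets:
    - {"linear": [0, 0.4, 0], "turn": 0}
    - {"linear": [0, 0.8, 0], "turn": 0}
    - {"linear": [0, 0.8, 1], "turn": 0}
    - {"linear": [0, 0.8, 2], "turn": 0}
    - {"linear": [0, 0.8, 3], "turn": 0}
    - {"linear": [0, 0.8, 4], "turn": 0}
    - {"linear": [0, 0.8, 4], "turn": 0}

```text
t: 9.48
eef_pos: [476.8, -363.9, 170.4]
tcp_rot: [-3.142, 0.0, 0.482]
ft_force: [-1.0, 1.6, 4.1]
opening: 0.208
```

Emit:
play_rows:
  targets:
    - {"linear": [0, -0.2, 1], "turn": 0}
    - {"linear": [0, -0.3, 2.5], "turn": 0}
    - {"linear": [0, -0.3, 4], "turn": 0}
    - {"linear": [0, -0.3, 5.5], "turn": 0}
    - {"linear": [0, -0.3, 7], "turn": 0}
    - {"linear": [0, -0.3, 8], "turn": 0}
    - {"linear": [0, -0.3, 8], "turn": 0}

```text
t: 10.35
eef_pos: [476.8, -363.8, 162.4]
tcp_rot: [3.141, -0.0, 0.482]
ft_force: [-1.6, 1.3, 7.2]
opening: 0.209
```

Emit:
play_rows:
  targets:
    - {"linear": [0, 0, 0.5], "turn": 0}
    - {"linear": [0, 0, 0.8], "turn": 0}
    - {"linear": [0, 0, 0.8], "turn": 0}

```text
t: 10.72
eef_pos: [476.8, -363.8, 161.7]
tcp_rot: [3.141, -0.0, 0.482]
ft_force: [-2.4, 2.5, 7.4]
opening: 0.209
```

Emit:
play_rows:
  targets:
    - {"linear": [-0.2, -0.3, 0], "turn": 0}
    - {"linear": [-0.2, -0.3, 0], "turn": 0.05}
    - {"linear": [-0.2, -0.3, 0], "turn": 0.12}
    - {"linear": [-0.2, -0.3, 0], "turn": 0.2}
    - {"linear": [-0.2, -0.3, 0], "turn": 0.28}
    - {"linear": [-0.2, -0.3, 0], "turn": 0.32}
    - {"linear": [-0.2, -0.3, 0], "turn": 0.32}

```text
t: 11.6
eef_pos: [477.0, -364.2, 162.0]
tcp_rot: [3.139, -0.002, 0.161]
ft_force: [0.9, -0.4, 6.9]
opening: 0.21
```

```bash
python3 ov.py g x
```

```text
[ 476.96124234 -364.22368465  161.98362958] [ 3.13922409e+00 -1.56192921e-03  1.61803279e-01] [ 0.17069644 -0.66768979  5.74441685] [-0.15827636  0.03734455  0.00413082] 0.20679975360793398 [-7.62142976e-01  6.10052248e-01  1.74731881e+00 -2.57120255e-04
  7.81390194e-01  6.47034204e-01]
```

View pics/g_ov.png

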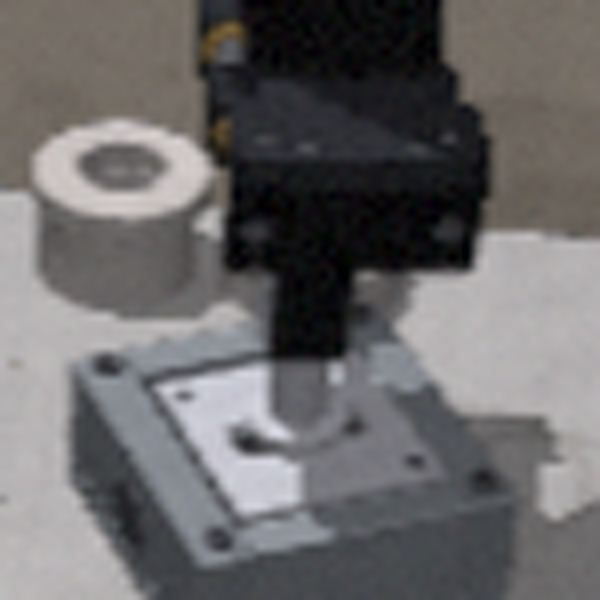

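The turn is free, with negligible torque, and the collar sits flush above the plate (300,430). Continuing to the quarter turn.

Emit:
play_rows:
  targets:
    - {"linear": [0, 0, 0], "turn": 0.08}
    - {"linear": [0, 0, 0], "turn": 0.18}
    - {"linear": [0, 0, 0], "turn": 0.28}
    - {"linear": [0, 0, 0], "turn": 0.38}
    - {"linear": [0, 0, 0], "turn": 0.48}
    - {"linear": [0, 0, 0], "turn": 0.56}
    - {"linear": [0, 0, 0], "turn": 0.6}
    - {"linear": [0, 0, 0], "turn": 0.6}

```text
t: 12.7
eef_pos: [476.9, -364.3, 161.9]
tcp_rot: [3.14, -0.002, -0.439]
ft_force: [-0.8, -1.4, 7.5]
opening: 0.21
```

```bash
python3 -c "
from h import *
s=env.state();print(s['eef_pos'],s['tcp_rot'],s['ft_force'],s['moment'],s['opening'])"
```

```text
[ 476.89024402 -364.30243973  161.94610318] [ 3.14042309e+00 -2.48808204e-03 -4.38742808e-01] [-0.78277774 -1.37567163  7.4572725 ] [-0.24651693  0.22369902  0.06174804] 0.20950504459620117
```

Emit:
play_rows:
  targets:
    - {"linear": [0, 0, 0], "turn": 0.08}
    - {"linear": [0, 0, 0], "turn": 0.18}
    - {"linear": [0, 0, 0], "turn": 0.28}
    - {"linear": [0, 0, 0], "turn": 0.38}
    - {"linear": [0, 0, 0], "turn": 0.48}
    - {"linear": [0, 0, 0], "turn": 0.57}
    - {"linear": [0, 0, 0], "turn": 0.63}
    - {"linear": [0, 0, 0], "turn": 0.65}
    - {"linear": [0, 0, 0], "turn": 0.65}

```text
t: 13.82
eef_pos: [476.8, -364.2, 161.9]
tcp_rot: [-3.141, -0.002, -1.088]
ft_force: [-1.5, -1.0, 7.2]
opening: 0.213
```

```bash
python3 ov.py i x
```

```text
[ 476.75836367 -364.13409768  161.8858009 ] [-3.14119032e+00 -2.09973583e-03 -1.08814203e+00] [-1.3348976  -1.29937092  7.51927709] [-0.04317752  0.2809905   0.07448363] 0.20752392268821146 [-7.62233372e-01  6.10102066e-01  1.74757988e+00 -4.13198250e-04
  7.81792732e-01  1.89699749e+00]
```

View pics/i_ov.png

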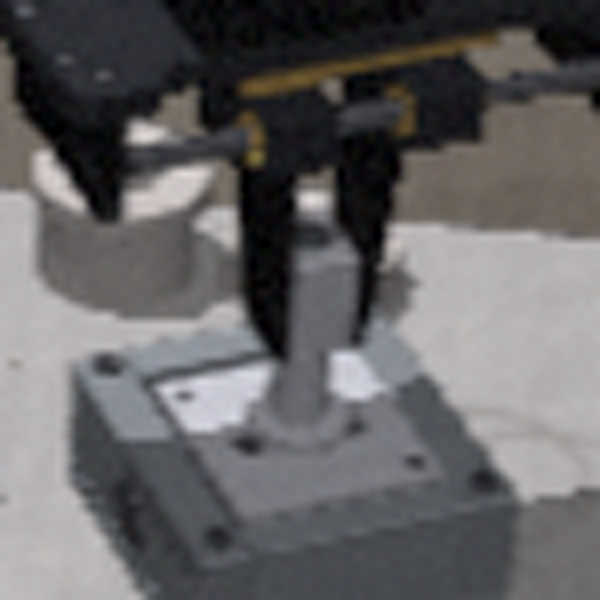

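The pin is at the quarter turn (head 330,290, foot crosswise). Letting go.

Emit:
play_rows:
  targets:
    - {"linear": [0, 0, 0], "turn": 0}
    - {"linear": [0, 0, 0], "turn": 0}
    - {"linear": [0, 0, 0], "turn": 0}
    - {"linear": [0, 0, 0], "turn": 0}
    - {"linear": [0, 0, 0], "turn": 0}
    - {"linear": [0, 0, 0], "turn": 0}
  hand: 50

```text
t: 14.68
eef_pos: [476.4, -363.6, 161.4]
tcp_rot: [3.142, -0.0, -1.088]
ft_force: [0.7, -0.5, 0.6]
opening: 0.523
```

```bash
python3 ov.py j x
```

```text
[ 476.42692113 -363.5699991   161.46064632] [ 3.14158353e+00 -1.46113294e-04 -1.08820650e+00] [-0.31875972 -0.1412888   0.53948285] [ 0.07511945  0.03174865 -0.01054081] 0.5269161915958405 [-7.62009495e-01  6.10433023e-01  1.74845682e+00 -7.86540316e-05
  7.82567328e-01  1.89704910e+00]
```

View pics/j_ov.png

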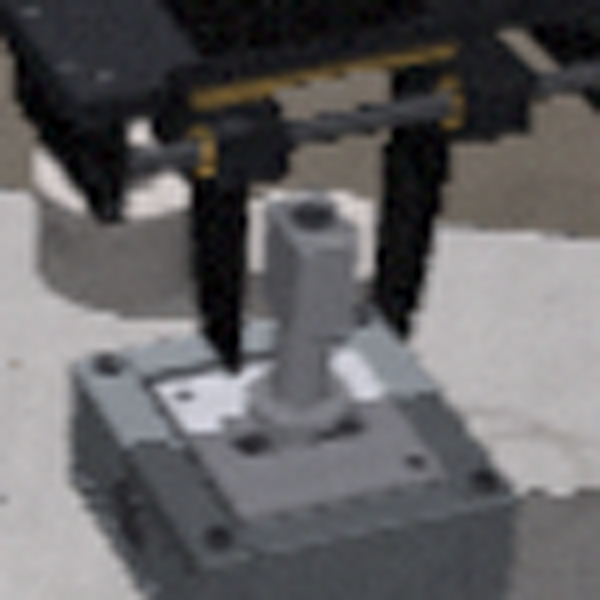

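The pin has risen about 5 mm and stands upright between the open fingers (head top 312,213). Retreating straight up.

Emit:
play_rows:
  targets:
    - {"linear": [0, 0, -10], "turn": 0}
    - {"linear": [0, 0, -30], "turn": 0}
    - {"linear": [0, 0, -60], "turn": 0}
    - {"linear": [0, 0, -95], "turn": 0}
    - {"linear": [0, 0, -125], "turn": 0}
    - {"linear": [0, 0, -140], "turn": 0}
    - {"linear": [0, 0, -140], "turn": 0}
    - {"linear": [0, 0, -140], "turn": 0}

```text
t: 15.78
eef_pos: [476.2, -363.4, 300.3]
tcp_rot: [3.141, 0.002, -1.088]
ft_force: [0.7, -0.6, 0.1]
opening: 0.529
```

```bash
python3 ov.py k x; python3 - <<'E'
from n import *
p,d,c=load("k")["side"]
def at(z,a,xy=(476.3,-363.6)):
    x=np.array([np.cos(a),np.sin(a)]);y=np.array([-x[1],x[0]])
    return [np.r_[np.array(xy)+x*i*14+y*j*10,z] for i,j in((1,1),(1,-1),(-1,-1),(-1,1))]
k=8;x0,y0=288,135
im=cv2.imread("pics/k_ov.png")
for z,col in((125,(0,255,0)),(120,(0,0,255))):
    cv2.polylines(im,[np.round((proj(at(z,-1.09),c)-[x0,y0]+.5)*k).astype(int)],True,col,1)
full=cv2.imread("pics/k_side.png"); cv2.imwrite("pics/k2.png",im)
E
```

```text
[ 476.22976647 -363.43577816  300.23503362] [ 3.14089971e+00  1.76844925e-03 -1.08823926e+00] [-0.06608279  0.20055928 -0.18419309] [0.13861803 0.0159723  0.02415123] 0.5268677417883912 [-7.62063820e-01  4.46600135e-01  1.61416876e+00 -1.01618163e-04
  1.08272100e+00  1.89701889e+00]
```

View pics/k2.png

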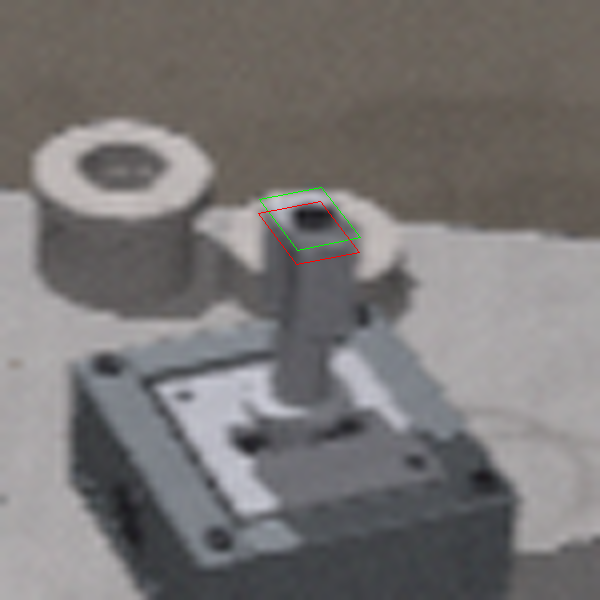

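View pics/k_side.png

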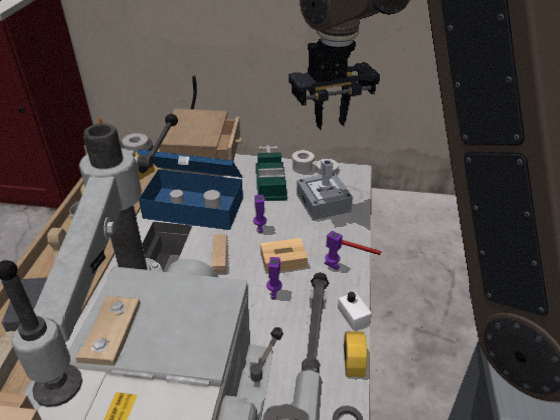

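The pin head matches the outline drawn for the locked height (z = 125 mm) and the quarter-turn direction. The hole is at (314,217) against (310,219) expected. The gripper is clear, the stand is empty, and the other things are where they were. Handing in.

```bash
python3 -c "
from cell import env
print(env.job_done())"
```

```text
the job is handed in; nothing more can be done
None
```

The steel pin is locked crosswise in the socket, and I handed the job in at about 16 s of the 51 s allowed.

- **What I did:** I lifted the pin from its stand and passed its foot through the slot, which lies about 5 mm off the socket's middle. I pressed it about 19.7 mm below the plate top, turned it 90° clockwise and let go. The spring lifted it and I retreated straight up.
- **Forces:** The highest wrist reading between moves was about 8 N, and almost all of that was the spring. Side forces in the slot stayed under 4 N, and I eased them by shifting less than 1 mm.
- **Last checks:** In the last side picture the head's top fits the locked height (125 mm) and the crosswise direction to about 1 mm. The pin stands upright with the gripper clear. The purple look-alikes and the other things on the table look unmoved.
- **Disagreements:** The two cameras differed by about 1.5 mm on the slot's position. I used the mean, and it fitted. No check failed.

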